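Earth yourself, then key in the test modules in order

TASK

Before the module test, first touch the copper button of the earthing block lightly with a fingertip; then press the coloured keys in the test nest in this order, blue, then yellow, then red, each gently until it is well in, so that all three stay down. Leave the white key alone, press no key before its turn, and do not pick up, pull out or push about the modules, the earthing block or anything else on the mat.

Things in the scene. Friction and masses are not known exactly. Their poses are not given: they have to be found in the camera images.
- nest: fixed aluminium test nest on the black mat, 190 mm (its x) x 210 mm (its y), with four square pockets 74 x 74 mm, pocket centres at +-40 mm in its x and y, walls 18 mm high; rails with small black knobs (up to 22 mm high) along its +-y sides. Origin: centre of its underside on the mat, z up. The mat is 3 mm thick, its top at world z = 0.003
- earth_block: loose grey steel earthing block, 70 x 70 x 26 mm, 0.8 kg, standing on the mat left or right of the nest, a copper button in a green ring on its top. Origin: centre of its underside
- earth_button: copper touch button of the earthing block: round, 32 mm across, nearly flat top 43 mm above the block's underside; sprung, yields downward (1 N to start, 8 N at its 12 mm stop) and comes back up. Origin on its axis, 25 mm below its top
- earth_top (a point): centre of the top of the copper button; z up
- mod_blue: loose plug-in circuit module with the blue key: green circuit board on a black base 70 x 70 x 12 mm (0.1 to 0.2 kg), a 32 x 32 mm black key housing in its middle whose top is 20 mm above the underside; it stands in one of the nest's pockets (which one varies) on a floor 6 mm above the nest's underside, about 2 mm play each side. Origin: centre of its underside
- mod_yellow: loose plug-in circuit module with the yellow key: green circuit board on a black base 70 x 70 x 12 mm (0.1 to 0.2 kg), a 32 x 32 mm black key housing in its middle whose top is 20 mm above the underside; it stands in one of the nest's pockets (which one varies) on a floor 6 mm above the nest's underside, about 2 mm play each side. Origin: centre of its underside
- mod_red: loose plug-in circuit module with the red key: green circuit board on a black base 70 x 70 x 12 mm (0.1 to 0.2 kg), a 32 x 32 mm black key housing in its middle whose top is 20 mm above the underside; it stands in one of the nest's pockets (which one varies) on a floor 6 mm above the nest's underside, about 2 mm play each side. Origin: centre of its underside
- mod_white: loose plug-in circuit module with the white key: green circuit board on a black base 70 x 70 x 12 mm (0.1 to 0.2 kg), a 32 x 32 mm black key housing in its middle whose top is 20 mm above the underside; it stands in one of the nest's pockets (which one varies) on a floor 6 mm above the nest's underside, about 2 mm play each side. Origin: centre of its underside
- blue_top (a point): centre of the top of the blue key, a round flat cap 24 mm across in the middle of its module; fully up it is 36 mm above the module's underside (45 mm above the table), 16 mm proud of its housing; the point goes down with the key
- key_blue (a joint): travel of the blue key in m: 0 fully up, 0.012 fully down (start 0 to 0.001). It goes straight down at 3.5 N rising to 6.6 N at the stop, and stays where it is left; it is in (pressed) beyond 0.005. It does not come back up by itself
- yellow_top (a point): centre of the top of the yellow key, a round flat cap 24 mm across in the middle of its module; fully up it is 36 mm above the module's underside (45 mm above the table), 16 mm proud of its housing; the point goes down with the key
- key_yellow (a joint): travel of the yellow key in m: 0 fully up, 0.012 fully down (start 0 to 0.001). It goes straight down at 3.5 N rising to 6.6 N at the stop, and stays where it is left; it is in (pressed) beyond 0.005. It does not come back up by itself
- red_top (a point): centre of the top of the red key, a round flat cap 24 mm across in the middle of its module; fully up it is 36 mm above the module's underside (45 mm above the table), 16 mm proud of its housing; the point goes down with the key
- key_red (a joint): travel of the red key in m: 0 fully up, 0.012 fully down (start 0 to 0.001). It goes straight down at 3.5 N rising to 6.6 N at the stop, and stays where it is left; it is in (pressed) beyond 0.005. It does not come back up by itself
- white_top (a point): centre of the top of the white key, a round flat cap 24 mm across in the middle of its module; fully up it is 36 mm above the module's underside (45 mm above the table), 16 mm proud of its housing; the point goes down with the key
- key_white (a joint): travel of the white key in m: 0 fully up, 0.012 fully down (start 0 to 0.001). It goes straight down at 3.5 N rising to 6.6 N at the stop, and stays where it is left; it is in (pressed) beyond 0.005. It does not come back up by itself
- flux_jar: bystander: amber glass jar with a white screw cap and a paper label, 48 mm across, 60 mm high, loose on the mat. Origin: centre of its underside
- ferrite: bystander: dark grey ferrite ring core, 38 mm outside, 14 mm high, lying flat, loose on the mat. Origin: centre of its underside
- chip_tray: bystander: shallow blue plastic tray with six pockets, 60 x 80 x 14 mm, loose on the mat. Origin: centre of its underside
- tweezers: bystander: steel tweezers, about 117 mm long, 7 mm high, lying flat; x axis along them, loose on the mat. Origin: on its underside, near mid-length
- driver: bystander: screwdriver with a green handle, 170 mm long, lying flat; x axis along it, loose on the mat. Origin: on its underside, near mid-length
- reel: bystander: flat white component reel, 90 mm across, 12 mm high, lying flat, loose on the mat. Origin: centre of its underside

How it is judged:
By the outcome, as a careful person would: the job done as asked, in the order asked, and still so for the second after the job is handed in, with the robot touching nothing.
It also fails if it takes over 48 s, if anything falls off the work surface, if the arm or the gripper's body presses on something with over 40 N, if the wrist force passes 120 N, or if a joint passes its speed limit or range.

ROBOT

A 6-joint arm with a two-finger parallel gripper is mounted at the origin on the work surface. World frame = base frame: x ahead of the robot, y to its left, z up, the work surface at z = 0. Lengths are in m, angles in rad, forces in N, time in s.
With the tool pointing down it reaches from about 0.375 to 0.975 m from the base axis. Payload 3.8 kg.
Tool frame: the origin (TCP) lies at the very end of the fingers, on their centre line; the grasp point (between the pads) lies bot.grasp_offset behind it (bot.grasp_offset is the distance from the TCP to the grasp point, in m); y points along the fingers, x is the direction in which the jaws open and shut, and the axes are right-handed (so a half turn about y gives the same grasp; the last joint's range is limited). The gripper opens to 85 mm and grips with 20 to 120 N. Pads are 22 mm wide; open, the fingers measure 114 mm over their backs; the gripper's body (76 mm by 85 mm) begins 54 mm behind the grasp point. The pads swing forward as they close: fully open they stand 13 mm farther back than shut.
Start: joints at [1.233, 0.264, 1.604, -0, 1.274, -0.037], TCP at [0.2, 0.645, 0.231] pointing down, gripper open.
Joint ranges: [-2.63, 2.63], [-0.94, 2.18], [0.31, 2.57], [-1.31, 4.45], [0, 2.66], [-2.55, 2.55]. Speed limits (rad/s): [2.57, 2.57, 3.14, 3.14, 3.14, 3.14].

INTERFACE

Orientations are given as a rotation vector (axis times angle).
In Python, from workcell import sensors, read_camera, job, bot gives the robot as it stands.
- The arm moves only by the tool arm_command, never from a script. Its argument "deltas" is a list of rows, each a list of 4 numbers: the shift along the tool's x, y, z in m, then the turn about the tool's y in rad. A call has 1 to 20 rows; each row shifts and turns the commanded pose from where the row before left it, along the tool's axes as they then stand; what a row does not reach is not made up. A row lasts 1/8 s, in which the tool goes at most 62.5 mm and 10.7 degrees, less where a joint would pass 70% of its speed; a pose out of reach is approached as far as the arm can. A call is refused whole if a number of a shift passes 0.0625 or a number of a turn 0.188, either way. A call with a gripper value outside its range is refused whole. "fingers" is the finger opening in m, from 0 to 0.0854, set as the call begins (left out, the last holds). The fingers move at their own pace and stop on an object; "newtons" is the grip in N (left out, the last holds). Time passes only in rows, so rows that do not move let the fingers close. It gives the time, the measured TCP pose, the force and the opening at its end, in the units of the state.
- sensors.read_state(): the state, without advancing time (a new reading comes with each control period).
- read_camera(name): name is "scene" or "top" or "wrist"; returns a dict with "color" (480x640x3 uint8, red, green, blue), "vfov" (degrees; the focal length in pixels is half the picture's height over the tangent of half this angle, whatever the lens; pixels are square), "cx", "cy" (the principal point, pixels), "R" (3x3) and "t" (3): a world point X has camera coordinates R X + t; the wrist camera has in their place "T_tool_cam" (4x4, takes a point from camera to tool coordinates, whose origin is the TCP and whose axes are the tool frame's). Camera axes: x right, y down, z forward; pixel columns grow to the right and rows downward; lengths in m; the calibration is good to about 2 mm. A picture is of the moment at which its call begins: read the wrist's pose just before it. There is no depth.
- job.finish_job(): hands the job in, once; it reports no verdict.
The state is a dict: "time": time; "q": joint angles; "joint_vel": joint speeds; "joint_torque": joint torques, N m; "tool_pos": TCP position; "tcp_rot": TCP orientation; "wrist_force": force on the tool from outside, world axes, zero at the start; "torque": the same for the moment, N m; "width": opening from 0.0 (shut) to 1.0 (fully open).
Only numpy, scipy, OpenCV 4.12 (cv2) and the standard library are available. Lean on these libraries where they do the work, as an engineer would, in place of code of your own. Each camera call takes 0.05 s, during which the arm holds its last target.

## Working session

There is one attempt and no reset: what is moved stays moved. The work goes in short steps, Python scripts to look and compute and a tool call to move; the robot and the scene stay as the last step left them, time stands still between calls to the robot, and variables do not carry over. Pictures are saved under pics/ and viewed, and the job is handed in when it is done.

Besides the shell and the picture viewer there is one more tool, called after ">>>" as a command line: name --pt "numbers of a row" for each row, then --argument value for the rest. arm_command: Moves the arm, as the interface text tells. Its arguments: {"type":"object","properties":{"deltas":{"type":"array"},"fingers":{"type":"number"},"newtons":{"type":"number"}},"required":["deltas"]}

```bash
mkdir -p pics; ls; python3 - <<'E'
from workcell import sensors, read_camera, job, bot
import cv2, pickle
s=sensors.read_state(); print(s); print(bot.grasp_offset)
d={}
for n in ["scene","top","wrist"]:
    c=read_camera(n); d[n]=c; cv2.imwrite(f"pics/{n}0.png",c["color"][:,:,::-1]); print(n,{k:v for k,v in c.items() if k!="color"})
pickle.dump((s,d),open("d0.pkl","wb"))
E
```

```text
pics
{'time': 0.0, 'q': array([ 1.23307831e+00,  2.64772789e-01,  1.60537325e+00, -7.79966298e-06,
        1.27366426e+00, -3.68599881e-02]), 'joint_vel': array([ 8.73397491e-04, -8.13270026e-04,  4.95845429e-04,  2.67016407e-04,
       -6.64510807e-05, -1.26944234e-03]), 'joint_torque': array([ 9.86557534e-04, -5.15144920e+01, -3.67298448e+01,  7.45568923e-05,
        1.36513149e-02,  5.07469224e-06]), 'tool_pos': array([0.19976954, 0.64400892, 0.22994917]), 'tcp_rot': array([-1.33792415, -0.9834366 ,  0.98647285]), 'wrist_force': array([-0.00830693,  0.57836711, -0.09255977]), 'torque': array([-0.00602925,  0.02612568, -0.00910009]), 'width': 1.0036422238728782}
0.0187
scene {'vfov': 57.106949213574445, 'cx': 323.8233931883698, 'cy': 240.04117679757294, 'R': array([[ 0.33125333,  0.94347415, -0.01130351],
       [ 0.77107781, -0.27759058, -0.57304667],
       [-0.54379247,  0.18110773, -0.81944478]]), 't': array([-0.15470691, -0.40195722,  1.3487226 ])}
top {'vfov': 54.08610237256051, 'cx': 319.9828073526196, 'cy': 239.9852712046934, 'R': array([[ 0.02389013, -0.99954963,  0.01816057],
       [-0.98781843, -0.02639602, -0.15335577],
       [ 0.15376607, -0.01427566, -0.98800415]]), 't': array([-0.07927361,  0.56993476,  1.24574866])}
wrist {'vfov': 61.14983198228768, 'cx': 321.064857822305, 'cy': 237.46961033893368, 'T_tool_cam': array([[ 9.99999214e-01, -7.31575702e-04,  1.01791778e-03,
        -7.55915089e-05],
       [-1.18947073e-03, -2.97496275e-01,  9.54722238e-01,
        -1.43103431e-01],
       [-3.95624842e-04, -9.54722699e-01, -2.97496912e-01,
         7.57335623e-02],
       [ 0.00000000e+00,  0.00000000e+00,  0.00000000e+00,
         1.00000000e+00]])}
```

View pics/top0.png

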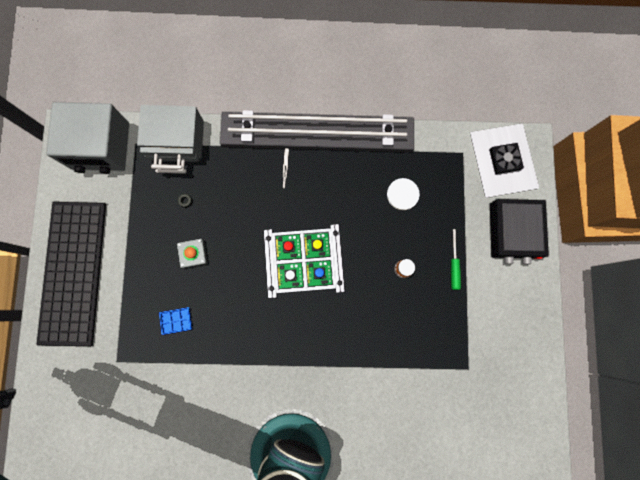

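View pics/scene0.png

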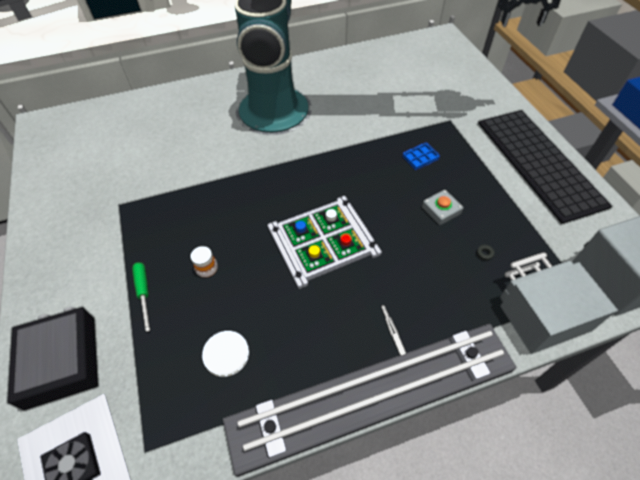

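View pics/wrist0.png

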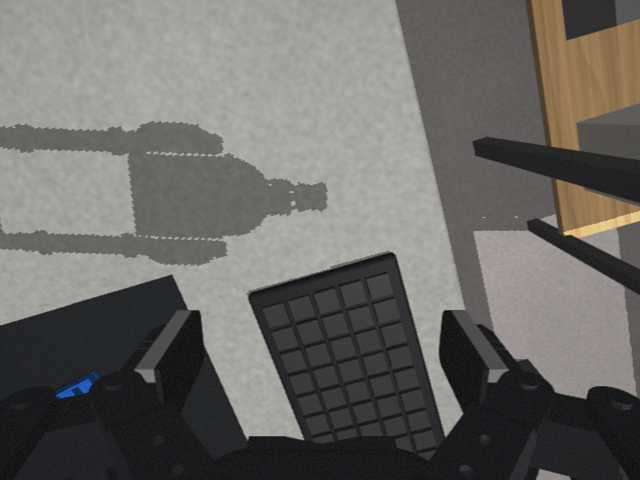

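The top view shows the earthing block at about (191,253). The keys are red (288,246), yellow (317,244), white (290,275) and blue (320,273). Next I'll enlarge crops of both views.

```bash
python3 - <<'E'
import pickle,cv2,numpy as np
s,d=pickle.load(open("d0.pkl","rb"))
def crop(n,x0,y0,w,h,k):
    c=d[n]["color"][y0:y0+h,x0:x0+w,::-1]; return cv2.resize(c,None,fx=k,fy=k,interpolation=cv2.INTER_CUBIC)
cv2.imwrite("pics/c_top.png",np.hstack([crop("top",255,215,100,90,5),crop("top",170,230,50,90,5)]))
cv2.imwrite("pics/c_scene.png",crop("scene",260,180,215,115,3.7))
print(cv2.Rodrigues(s["tcp_rot"])[0].round(3))
E
```

```text
[[ 0.296 -0.001 -0.955]
 [ 0.955 -0.002  0.296]
 [-0.002 -1.     0.   ]]
```

View pics/c_top.png

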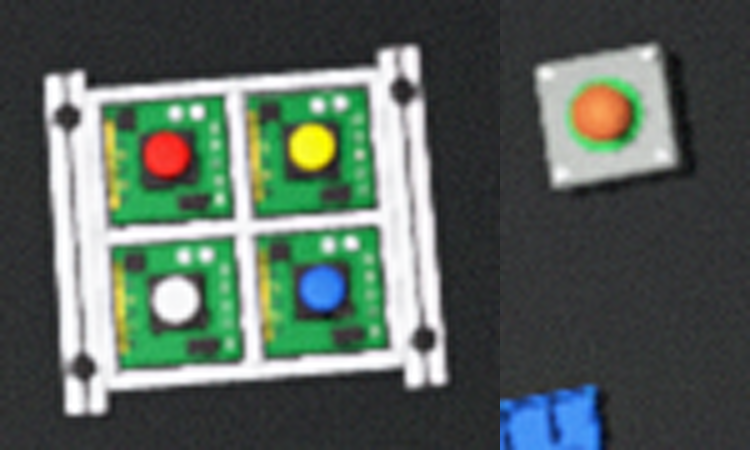

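View pics/c_scene.png

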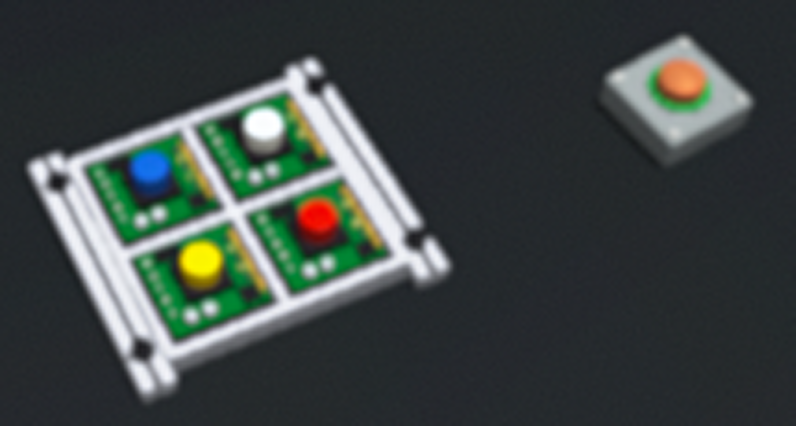

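```bash
cat > h.py <<'E'
import numpy as np
def ray(c,u,v):
    f=240/np.tan(np.radians(c["vfov"])/2)
    dr=c["R"].T@np.array([(u-c["cx"])/f,(v-c["cy"])/f,1]); o=-c["R"].T@c["t"]; return o,dr
def atz(c,u,v,z):
    o,d=ray(c,u,v); return o+d*(z-o[2])/d[2]
def tri(rs):
    A=0;b=0
    for o,d in rs:
        d=d/np.linalg.norm(d);P=np.eye(3)-np.outer(d,d);A=A+P;b=b+P@o
    return np.linalg.solve(A,b)
E
python3 - <<'E'
import pickle,numpy as np
from h import *
s,d=pickle.load(open("d0.pkl","rb"))
T=dict(red=(167,153),yellow=(311,147),white=(175,300),blue=(324,287)); S=dict(blue=(151,167),white=(264,127),red=(318,216),yellow=(201,258),btn=(682,77))
tp={k:(255+(v[0]+.5)/5-.5,215+(v[1]+.5)/5-.5) for k,v in T.items()}; tp["btn"]=(170+102.5/5-.5,230+112.5/5-.5)
R={}
for k in tp:
    z=.046 if k=="btn" else .045
    sp=(260+(S[k][0]+.5)/3.7-.5,180+(S[k][1]+.5)/3.7-.5)
    a=atz(d["top"],*tp[k],z); b=atz(d["scene"],*sp,z); R[k]=(a+b)/2
    print(k,a.round(4),b.round(4),tri([ray(d["top"],*tp[k]),ray(d["scene"],*sp)]).round(4), np.degrees(0))
for i,j in [("red","yellow"),("white","blue"),("red","white"),("yellow","blue")]:
    v=R[i]-R[j]; print(i,j,np.linalg.norm(v),v.round(4))
E
```

```text
red [0.5549 0.0223 0.045 ] [0.5566 0.0221 0.045 ] [0.5553 0.0225 0.0429] 0.0
yellow [ 0.5603 -0.0564  0.045 ] [ 0.5618 -0.0563  0.045 ] [ 0.5606 -0.0562  0.0433] 0.0
white [0.4746 0.0152 0.045 ] [0.4791 0.0144 0.045 ] [0.4751 0.0157 0.0397] 0.0
blue [ 0.4837 -0.0653  0.045 ] [ 0.4851 -0.064   0.045 ] [ 0.484  -0.0646  0.0437] 0.0
btn [0.5291 0.2875 0.046 ] [0.5338 0.2868 0.046 ] [0.53   0.2895 0.0405] 0.0
red yellow 0.07871577387004806 [-0.0053  0.0785  0.    ]
white blue 0.0798884832044887 [-0.0076  0.0795  0.    ]
red white 0.07926888899175362 [0.0789 0.0074 0.    ]
yellow blue 0.07707863360409996 [0.0766 0.0083 0.    ]
```

>>> arm_command --pt "-0.01 0 -0.018 0" --pt "-0.02 0.01 -0.035 0" --pt "-0.02 0.01 -0.035 0" --pt "-0.02 0.01 -0.035 0" --pt "-0.02 0.01 -0.035 0" --pt "-0.02 0.01 -0.035 0" --pt "-0.02 0.01 -0.035 0" --pt "-0.02 0.01 -0.035 0" --pt "-0.02 0.01 -0.035 0" --pt "-0.02 0.01 -0.035 0" --pt "-0.02 0.01 -0.035 0" --pt "-0.02 0.01 -0.035 0" --pt "-0.01 0 -0.018 0" --pt "0 0 0 0" --fingers 0

```text
time: 1.9
tool_pos: [0.5318, 0.2894, 0.1216]
tcp_rot: [-1.338, -0.983, 0.983]
wrist_force: [-0.2, -0.5, -1.0]
width: 0.002
```

```bash
cat > look.py <<'E'
import sys,cv2,pickle
from workcell import sensors, read_camera
n=sys.argv[1]; s=sensors.read_state(); c=read_camera("wrist"); pickle.dump((s,c),open(n+".pkl","wb"))
cv2.imwrite(f"pics/{n}.png",c["color"][:,:,::-1]); print(s["time"],s["tool_pos"].round(4),s["tcp_rot"].round(3),s["wrist_force"].round(2),s["width"])
E
python3 look.py w1
```

```text
1.9 [0.5318 0.2894 0.1216] [-1.338 -0.983  0.983] [-0.16 -0.46 -0.97] 0.002152186514838471
```

View pics/w1.png

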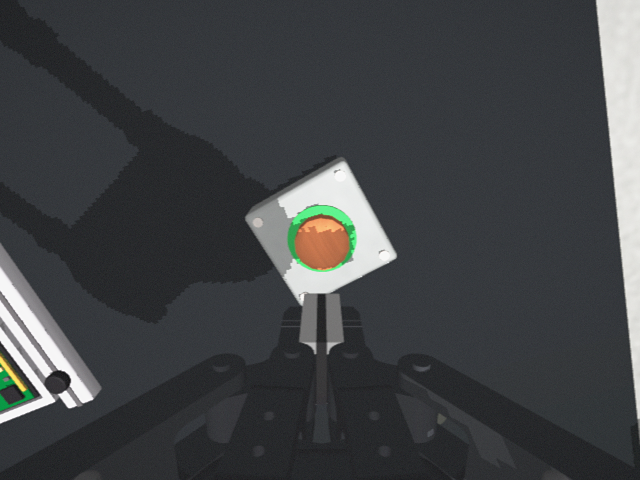

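The wrist view shows the copper button centred at about (322,243) and the closed fingertips at about (321,294).

```bash
cat > wm.py <<'E'
import sys,pickle,cv2,numpy as np
n,u,v,z=sys.argv[1],*map(float,sys.argv[2:5]); s,c=pickle.load(open(n+".pkl","rb"))
f=240/np.tan(np.radians(c["vfov"])/2); T=c["T_tool_cam"]; R=cv2.Rodrigues(s["tcp_rot"])[0]; p=s["tool_pos"]
o=R@T[:3,3]+p; d=R@T[:3,:3]@np.array([(u-c["cx"])/f,(v-c["cy"])/f,1]); X=o+d*(z-o[2])/d[2]
print("world",X.round(4),"tool shift",(R.T@(X-p)).round(4))
q=T[:3,:3].T@(-T[:3,3]); print("tcp px",(f*q[:2]/q[2]+[c["cx"],c["cy"]]).round(1))
E
python3 wm.py w1 322 243 .046
```

```text
world [0.5279 0.2913 0.046 ] tool shift [0.0007 0.0756 0.0043]
tcp px [320.9 313.4]
```

>>> arm_command --pt "0 0.015 0.002 0" --pt "0 0.02 0 0" --pt "0 0.02 0 0" --pt "0 0.007 0 0" --pt "0 0.003 0 0" --pt "0 0 0 0"

```text
time: 2.7
tool_pos: [0.5293, 0.2915, 0.0563]
tcp_rot: [-1.337, -0.985, 0.985]
wrist_force: [0.2, 0.6, 0.4]
width: 0.001
```

```bash
python3 look.py w2
```

```text
2.7 [0.5293 0.2915 0.0563] [-1.337 -0.985  0.985] [0.18 0.57 0.37] 0.0013656544435194633
```

View pics/w2.png

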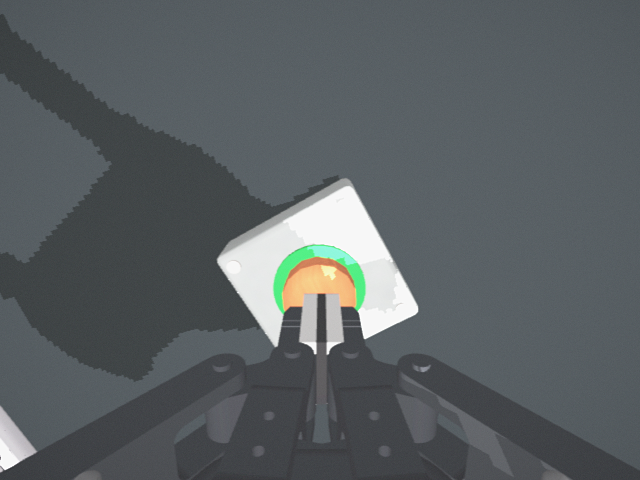

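>>> arm_command --pt "0 0.004 0 0" --pt "0 0.003 0 0" --pt "0 0.002 0 0" --pt "0 0.002 0 0" --pt "0 0.001 0 0" --pt "0 0 0 0" --pt "0 0 0 0"

```text
time: 3.62
tool_pos: [0.5291, 0.2913, 0.0445]
tcp_rot: [-1.337, -0.985, 0.985]
wrist_force: [-0.8, -0.4, 1.7]
width: 0.0
```

>>> arm_command --pt "0 0.001 0 0" --pt "0 0.001 0 0" --pt "0 0 0 0" --pt "0 0 0 0"

```text
time: 4.12
tool_pos: [0.5291, 0.2914, 0.0424]
tcp_rot: [-1.337, -0.985, 0.985]
wrist_force: [-1.3, -1.3, 2.3]
width: -0.002
```

```bash
python3 look.py w3
```

```text
4.125 [0.5291 0.2914 0.0424] [-1.337 -0.985  0.985] [-1.25 -1.31  2.25] -0.0016958746593933346
```

View pics/w3.png

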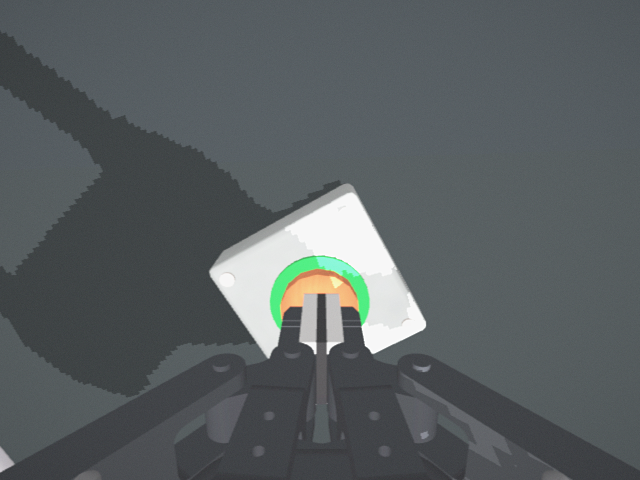

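>>> arm_command --pt "0 0.001 0 0" --pt "0 0 0 0"

```text
time: 4.42
tool_pos: [0.5292, 0.2914, 0.0413]
tcp_rot: [-1.337, -0.985, 0.985]
wrist_force: [-0.1, -0.4, 3.3]
width: 0.001
```

>>> arm_command --pt "0 -0.005 0 0" --pt "0 -0.02 0 0" --pt "0 -0.03 0 0" --pt "0 -0.02 0 0" --pt "-0.018 0 -0.003 0" --pt "-0.039 0 -0.007 0" --pt "-0.039 0 -0.007 0" --pt "-0.039 0 -0.007 0" --pt "-0.039 0 -0.007 0" --pt "-0.039 0 -0.007 0" --pt "-0.039 0 -0.007 0" --pt "-0.039 0 -0.007 0" --pt "-0.039 0 -0.007 0" --pt "-0.023 0 -0.004 0" --pt "0 0 0 0" --pt "0 0 0 0"

```text
time: 6.42
tool_pos: [0.4837, -0.0644, 0.1156]
tcp_rot: [-1.336, -0.983, 0.985]
wrist_force: [-0.5, 0.6, 0.2]
width: 0.0
```

```bash
python3 look.py w4
```

```text
6.425 [ 0.4837 -0.0644  0.1156] [-1.336 -0.983  0.985] [-0.53  0.57  0.15] 0.00019502071881167938
```

View pics/w4.png

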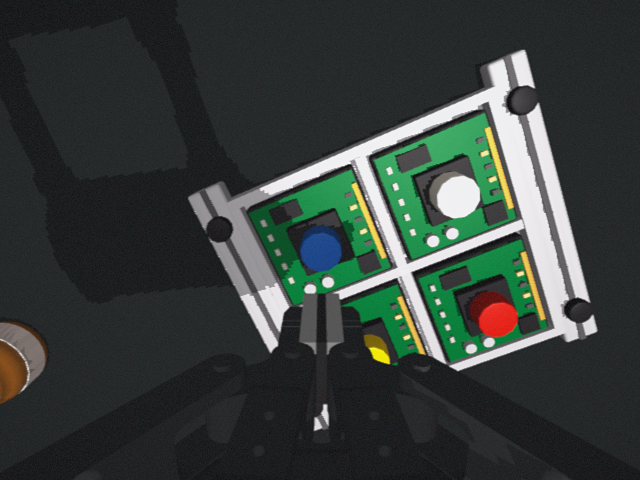

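```bash
python3 - <<'E'
import cv2
a=cv2.imread("pics/w4.png")[190:350,250:540]; cv2.imwrite("pics/w4c.png",cv2.resize(cv2.convertScaleAbs(a,alpha=1.5),None,fx=2.7,fy=2.7,interpolation=cv2.INTER_CUBIC))
E
for p in "321 250" "459 196" "498 318"; do python3 wm.py w4 $p .045; done
```

```text
world [ 0.4819 -0.0637  0.045 ] tool shift [0.0001 0.0706 0.0019]
tcp px [320.9 313.4]
world [0.4747 0.0158 0.045 ] tool shift [0.0739 0.0706 0.0323]
tcp px [320.9 313.4]
world [0.5531 0.023  0.045 ] tool shift [ 0.1041  0.0705 -0.0405]
tcp px [320.9 313.4]
```

View pics/w4c.png

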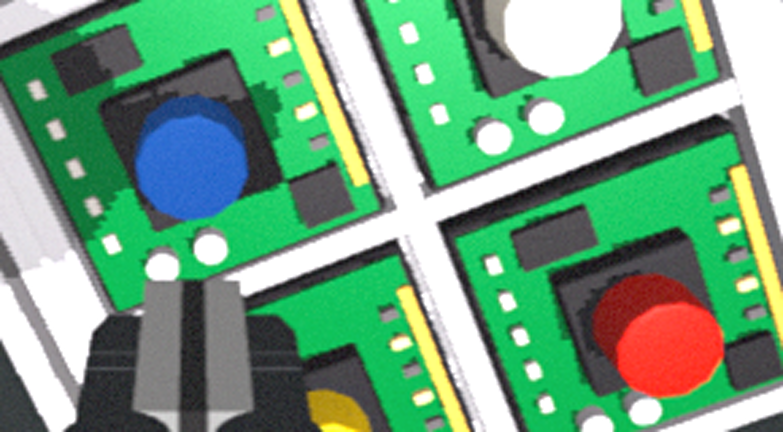

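>>> arm_command --pt "0 0.015 0 0" --pt "0 0.02 0 0" --pt "0 0.015 0 0" --pt "0 0.01 0 0" --pt "0 0.004 0 0" --pt "0 0.003 0 0" --pt "0 0.003 0 0" --pt "0 0.003 0 0" --pt "0 0.003 0 0" --pt "0 0.003 0 0" --pt "0 0 0 0" --pt "0 0 0 0"

```text
time: 7.98
tool_pos: [0.4851, -0.0646, 0.0374]
tcp_rot: [-1.337, -0.985, 0.984]
wrist_force: [0.3, -0.1, 2.1]
width: 0.0
```

>>> arm_command --pt "0 0.002 0 0" --pt "0 0.001 0 0" --pt "0 0 0 0"

```text
time: 8.35
tool_pos: [0.4851, -0.0646, 0.0346]
tcp_rot: [-1.337, -0.985, 0.985]
wrist_force: [0.6, -0.7, 4.5]
width: 0.0
```

>>> arm_command --pt "0 -0.005 0 0" --pt "0 -0.015 0 0" --pt "0 -0.03 0 0" --pt "0 -0.03 0 0" --pt "0 0 0 0"

```text
time: 8.98
tool_pos: [0.4872, -0.0649, 0.1178]
tcp_rot: [-1.341, -0.989, 0.982]
wrist_force: [0.5, 0.2, 0.3]
width: 0.005
```

```bash
python3 look.py w5; python3 - <<'E'
import cv2
a=cv2.imread("pics/w5.png")[190:350,250:540]; cv2.imwrite("pics/w5c.png",cv2.resize(cv2.convertScaleAbs(a,alpha=1.5),None,fx=2.7,fy=2.7,interpolation=cv2.INTER_CUBIC))
E
```

```text
8.975 [ 0.4872 -0.0649  0.1178] [-1.341 -0.989  0.982] [0.53 0.17 0.28] 0.004858053392479553
```

View pics/w5c.png

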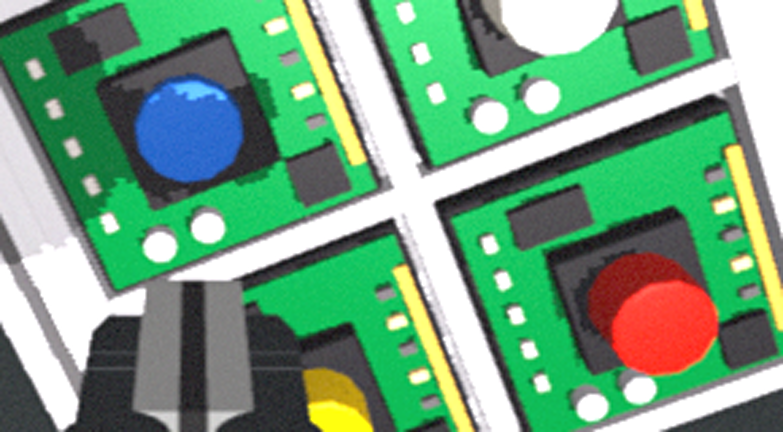

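The crop shows the blue cap sunk almost flush with its housing, at crop (190,128), and the modules in place. Yellow is next.

>>> arm_command --pt "0.005 0 -0.011 0" --pt "0.01 0 -0.023 0" --pt "0.01 0 -0.023 0" --pt "0.005 0 -0.01 0" --pt "0 0 0 0" --pt "0 0 0 0"

```text
time: 9.78
tool_pos: [0.5564, -0.0556, 0.1135]
tcp_rot: [-1.335, -0.983, 0.986]
wrist_force: [-0.2, -0.1, 0.0]
width: 0.0
```

```bash
python3 look.py w6
```

```text
9.775 [ 0.5564 -0.0556  0.1135] [-1.335 -0.983  0.986] [-0.15 -0.07  0.  ] 0.0004437949894393294
```

View pics/w6.png

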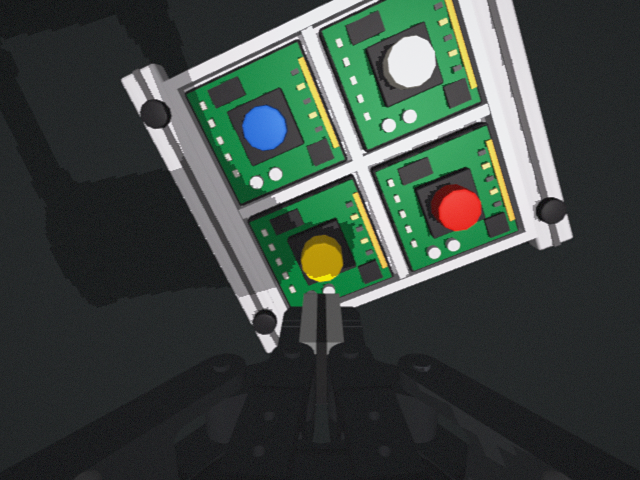

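Yellow cap top is at about (322,260) and red at about (460,209). The blue cap stays sunk.

```bash
for p in "322 260" "460 209"; do python3 wm.py w6 $p .045; done
```

```text
world [ 0.5596 -0.0559  0.045 ] tool shift [ 0.0007  0.0685 -0.0033]
tcp px [320.9 313.4]
world [0.5538 0.0231 0.045 ] tool shift [0.0744 0.0685 0.0257]
tcp px [320.9 313.4]
```

>>> arm_command --pt "0 0.015 -0.003 0" --pt "0 0.02 0 0" --pt "0 0.015 0 0" --pt "0 0.01 0 0" --pt "0 0.004 0 0" --pt "0 0.003 0 0" --pt "0 0.003 0 0" --pt "0 0.003 0 0" --pt "0 0.003 0 0" --pt "0 0.002 0 0" --pt "0 0.001 0 0" --pt "0 0 0 0" --pt "0 0 0 0"

```text
time: 11.45
tool_pos: [0.561, -0.0567, 0.0358]
tcp_rot: [-1.337, -0.986, 0.984]
wrist_force: [-1.0, 0.3, 5.1]
width: -0.0
```

>>> arm_command --pt "0 0.001 0 0" --pt "0 0 0 0" --pt "0 -0.005 0 0" --pt "0 -0.015 0 0" --pt "0 -0.03 0 0" --pt "0 -0.03 0 0" --pt "0 0 0 0" --pt "0.012 0 0.005 0" --pt "0.025 0 0.01 0" --pt "0.025 0 0.01 0" --pt "0.012 0 0.005 0" --pt "0 0 0 0" --pt "0 0 0 0"

```text
time: 13.08
tool_pos: [0.5535, 0.0226, 0.1139]
tcp_rot: [-1.336, -0.984, 0.986]
wrist_force: [-0.9, -0.4, -0.7]
width: 0.003
```

```bash
python3 look.py w7
```

```text
13.075 [0.5535 0.0226 0.1139] [-1.336 -0.984  0.986] [-0.9  -0.41 -0.71] 0.0029283903741850153
```

View pics/w7.png

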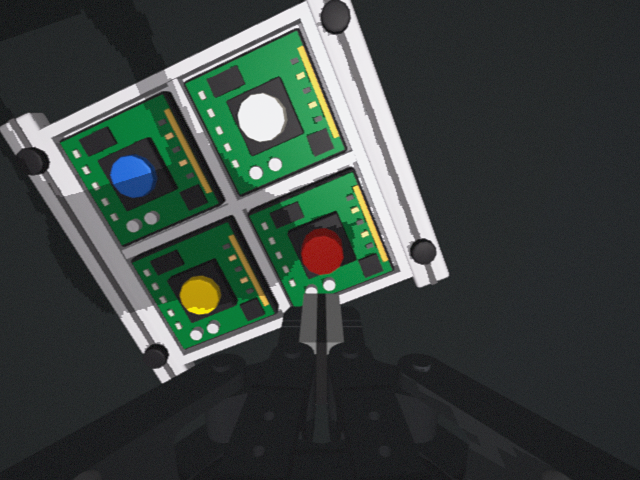

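Yellow (200,295) and blue (133,177) both look sunk. The red cap is straight ahead at (323,255).

>>> arm_command --pt "0 0.015 0 0" --pt "0 0.02 0 0" --pt "0 0.015 0 0" --pt "0 0.01 0 0" --pt "0 0.004 0 0" --pt "0 0.003 0 0" --pt "0 0.003 0 0" --pt "0 0.003 0 0" --pt "0 0.003 0 0" --pt "0 0.002 0 0" --pt "0 0.001 0 0" --pt "0 0.001 0 0" --pt "0 0 0 0" --pt "0 0 0 0"

```text
time: 14.88
tool_pos: [0.5543, 0.023, 0.0348]
tcp_rot: [-1.337, -0.986, 0.984]
wrist_force: [-1.1, 0.1, 5.6]
width: -0.003
```

Red has gone down about 10 mm. I'll lift, back off toward clear space and check.

>>> arm_command --pt "0 -0.005 0 0" --pt "0 -0.015 0 0" --pt "0 -0.03 0 0" --pt "0 -0.03 0 0" --pt "0 -0.03 0 0" --pt "0 0 -0.03 0" --pt "0 0 -0.05 0" --pt "0 0 -0.03 0" --pt "0 0 0 0" --pt "0 0 0 0"

```text
time: 16.12
tool_pos: [0.6578, -0.0094, 0.1442]
tcp_rot: [-1.336, -0.984, 0.985]
wrist_force: [-0.4, -0.3, -0.4]
width: 0.001
```

```bash
python3 look.py w8; python3 - <<'E'
from workcell import read_camera
import cv2,numpy as np
t=read_camera("top")["color"][:,:,::-1];s=read_camera("scene")["color"][:,:,::-1]
cv2.imwrite("pics/f.png",np.vstack([cv2.resize(t[200:330,150:430],(646,300),interpolation=2),cv2.resize(s[180:295,260:508],(646,300),interpolation=2)]))
E
```

```text
16.125 [ 0.6578 -0.0094  0.1442] [-1.336 -0.984  0.985] [-0.42 -0.25 -0.37] 0.0010324582872224023
```

View pics/w8.png

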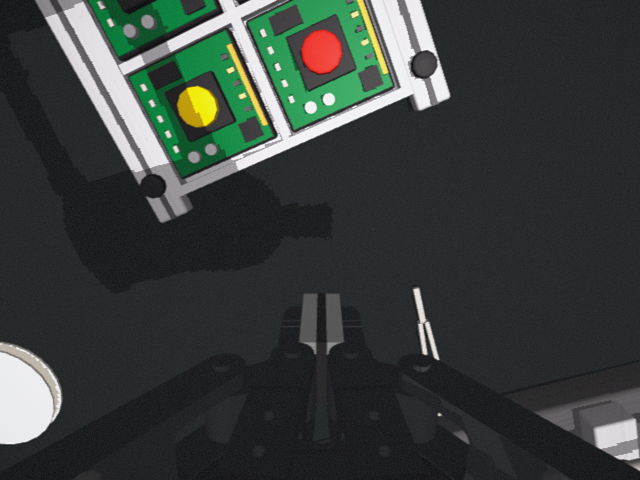

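View pics/f.png

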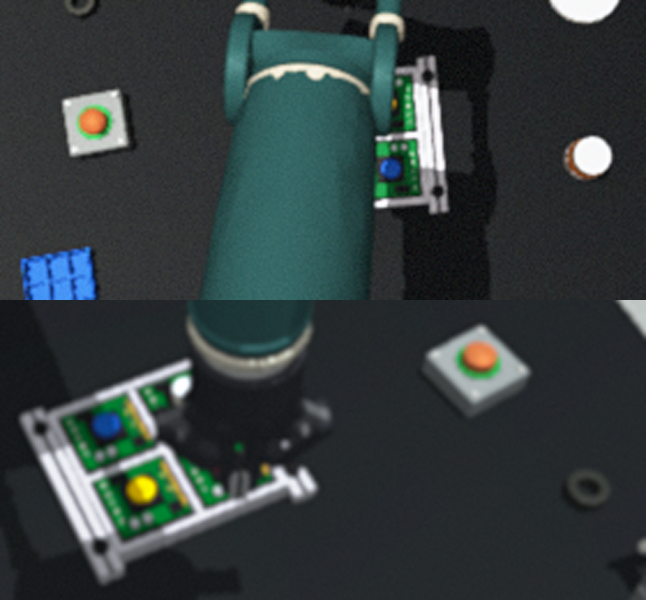

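Red, yellow and blue are all sunk, and the white key is still proud at about (180,385) in the scene crop. The earthing block is where it was and its button is back up. The arm is clear, so I'll hand the job in.

```bash
python3 -c "
from workcell import job; print(job.finish_job())"
```

```text
the job is handed in; nothing more can be done
None
```

I touched the copper earthing button first, pressing it in about 4.5 mm with roughly 3 N. Then I pressed blue, yellow and red in that order. The fingertip went about 10 mm below each key's up position, with readings of 4.5 to 5.6 N. The job was handed in at about 16 s, with the gripper clear of everything.

**Last checks:** in the final pictures the blue, yellow and red caps are sunk close to their housings. The white cap is still standing up, the modules and earthing block look unmoved, and the button is back up. The arm hid part of the nest, so red was checked in the wrist view only, and white only partly in the final scene view.

**Disagreements:** the camera position estimates for the same points differed by 1 to 5 mm, most for the button and the white key, so I re-measured the button, blue and yellow with the wrist camera before pressing. Red I had already measured from the earlier wrist pictures. The force reading wandered by about 1 N, and one mid-press reading on blue (2.1 N) was lower than expected, so I pressed blue slightly further.

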